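# Deburr the rim of a clamped tube

### The arm

A 6-joint arm with a two-finger parallel gripper is mounted at the origin on a cart in front of the work surface, level with it; the furniture and walls round the work are solid. World frame = base frame: x ahead of the robot, y to its left, z up, the work surface at z = 0. Lengths are in mm, angles in rad, forces in N, time in s.
With the tool pointing down it reaches from about 425 to 925 mm from the base axis. Payload 12.5 kg.
Tool frame: the origin (TCP) lies at the centre of the arm's flange, where the gripper is bolted on; the fingertips stand 173 mm ahead of it and the grasp point (between the pads) lies 155 mm ahead of it; z points along the fingers, y is the line along which they close (so a half turn about z gives the same grasp; the last joint's range is limited). The gripper opens to 85 mm and grips with 20 to 120 N. Pads are 22 mm wide; open, the fingers measure 114 mm over their backs; the gripper's body (76 mm by 85 mm) begins 54 mm behind the grasp point. The pads swing forward as they close: fully open they stand 13 mm farther back than shut.
Start: joints at [-1.426, 0.491, 1.559, -0, 1.092, -0.106], TCP at [155.132, -605.441, 404.727] pointing down, gripper open.
Joint ranges: [-3.1, 3.1], [-0.84, 2.19], [0.05, 2.79], [-1.13, 4.28], [0.06, 2.93], [-2.69, 2.69]. Speed limits (rad/s): [2.22, 2.22, 2.79, 3.14, 3.14, 3.14].

### API

Orientations are given as a rotation vector (axis times angle).
In Python, from plant import r gives the robot as it stands. The module is installed in compiled form; this text tells all that it offers. Calls block until the motion is done:
- r.move_ptp(position, orientation): joint-space move of the TCP to a pose.
- r.move_l(position, velocity=150, rot=None, guard=None): straight line of the TCP; rot=None keeps the orientation; velocity is the mean speed in mm/s. With guard (N) it stops when the force on the tool has changed by that much, and returns True; else False.
- r.goto_joints(angles): joint-space move.
- r.set_gripper(opening, squeeze=None): finger opening in mm; squeeze is the grip in N (None keeps the last); returns when the fingers have stopped.
- r.wait(seconds).
- r.ik(position, orientation): joint angles nearest the present ones, or None.
- r.grab_frame(name): name is "side" or "top" or "wrist"; returns a dict with "color" (420x560x3 uint8, red, green, blue), "camera_matrix" (3x3 intrinsics, pixels), "R" (3x3) and "t" (3): a world point X has camera coordinates R X + t; the wrist camera has in their place "tool_from_camera" (4x4, takes a point from camera to tool coordinates, whose origin is the TCP and whose axes are the flange's). Camera axes: x right, y down, z forward; pixel columns grow to the right and rows downward; lengths in mm; the calibration is good to about 2 mm. The wrist camera is an equidistant fisheye: a pixel r from the principal point sees the ray r / f radians off the axis. A picture is of the moment at which its call begins: read the wrist's pose just before it. There is no depth.
A pose or a line that the arm cannot do raises r.IKError and nothing moves.
- r.close_job(): hands the job in; it is judged then, once.
Readings, each from a call of its own:
- r.current_time(): time.
- r.current_qpos(): joint angles.
- r.current_qvel(): joint speeds.
- r.current_effort(): joint torques, N m.
- r.current_eef_pos(): TCP position.
- r.current_tcp_rot(): TCP orientation.
- r.current_force(): force on the tool from outside, world axes, zero at the start.
- r.current_torque(): the same for the moment, N m.
- r.current_gripper_width(): finger opening in mm.
- r.current_grasp_force(): force on a finger pad.
Only numpy, scipy, OpenCV 4.12 (cv2) and the standard library are available. Lean on these libraries where they do the work, as an engineer would, in place of code of your own. Each camera call takes 0.05 s, during which the arm holds its last target. There are 200 camera calls.

### The job

Take the deburring tool out of its stand and, holding it upright, bring the conical blade against the inner edge of the tube's open end at the red mark; then run it all the way round the edge, counter-clockwise as seen from above, back to the mark. Keep a light, steady pressure of about 5 N all round (never above 10), without the blade coming off the edge between; the tube leans a little, so follow it by feel, and enter and leave the tube only from its middle or at the mark. Then stand the tool fully home in its stand and let go, leaving the vial, stopper and dish alone.

Things in the scene. Friction and masses are not known exactly. Their poses are not given: they have to be found in the camera images.
- tool: hand deburring tool, 118 mm long, about 140 g, hanging upright in the stand. Origin on its axis at the underside of its round steel flange, z up along the axis toward the handle. Flange 40 mm across, 0 to 5 mm above the origin; square handle above it; below the flange a round nose 16 mm across down to -22 mm, then the conical blade with its point at -44 mm
- handle (a point): middle of the orange square handle, on the tool's axis, 40 mm above the tool's origin; the handle is 20 x 20 mm with flat faces across the tool's x and y axes, and reaches from 5 to 70 mm above the tool's origin; grip it across two opposite faces
- cutter_tip (a point): point of the conical steel blade, on the tool's axis. Blunt point 3 mm across, flanks at 45 degrees, widening to 22 mm across at 9.5 mm above the point. The blade is spring-loaded: it is pushed back along the axis toward the handle at 1.2 N per mm, at most 9 mm, no preload. Low friction on metal (about 0.15). With the spring relaxed the point is 44 mm below the tool's origin
- stand: fixed grey tool stand, 70 x 70 mm, 65 mm high, on a thin black foot 86 mm square. Origin at the centre of its underside, z up. An upright round hole 28 mm across in its middle; the tool hangs in it with its flange on the stand's top, the tool's origin then 65 mm above the stand's origin
- block: fixed blue holding block 90 x 90 x 45 mm with steel feet at its sides (y to 66 mm), origin at the centre of its underside, z up. An aluminium tube stands in its middle in a stiff black rubber grommet (does not give under light forces): inside diameter 40 mm, outside 48 mm, open top about 90 mm above the worktop. A black thumb screw sticks out on the +x side
- bore (a point): point on the block's axis 90 mm above its origin, axes as the block's. The centre of the tube's rim would be here if the tube stood straight; but it always leans by 2.3 to 3.5 degrees in some direction, about a point 55 mm below this one, so the rim's centre is 2.2 to 3.4 mm off to that side and its rim is that much out of level. The lean is not measured
- mark (a point): middle of the red stripe on top of the block, on its -x side, 37.5 mm from the block's axis: the start mark, in line with the point of the tube's edge where the run starts and ends
- vial_1: small loose glass vial with a black cap, 24 x 24 x 56 mm, origin under its centre; a bystander
- rubber_stopper: loose red rubber stopper, 26 x 26 x 26 mm, origin under its centre; a bystander
- petri_dish: loose clear covered dish, 61 x 61 x 16 mm, origin under its centre; a bystander

How it is judged (in metres and radians):
On the way, in this order (a step that is already met when the one before it is completed fails the run):
1. the blade bears on the tube's inner edge with more than 1.5 N, at the red mark (x of cutter_tip in the frame of bore below -0.0035 m and y of cutter_tip in the frame of bore between -0.005 and 0.005 m and horizontal distance between cutter_tip and bore below 0.0215 m and z of cutter_tip in the frame of bore below -0.001 m and contact force between tool and block above 1.5 N), for 0.1 s.
2. the blade bears on the tube's inner edge with more than 1.5 N, 1/8 of the way round (x of cutter_tip in the frame of bore below -0.0035 m and y of cutter_tip in the frame of bore below -0.0055 m and horizontal distance between cutter_tip and bore below 0.0215 m and z of cutter_tip in the frame of bore below -0.001 m and contact force between tool and block above 1.5 N), for 0.1 s.
3. the blade bears on the tube's inner edge with more than 1.5 N, 1/4 round (x of cutter_tip in the frame of bore between -0.0033 and 0.0033 m and y of cutter_tip in the frame of bore below -0.0035 m and horizontal distance between cutter_tip and bore below 0.0215 m and z of cutter_tip in the frame of bore below -0.001 m and contact force between tool and block above 1.5 N), for 0.1 s.
4. the blade bears on the tube's inner edge with more than 1.5 N, 3/8 round (x of cutter_tip in the frame of bore above 0.0035 m and y of cutter_tip in the frame of bore below -0.0035 m and horizontal distance between cutter_tip and bore below 0.0215 m and z of cutter_tip in the frame of bore below -0.001 m and contact force between tool and block above 1.5 N), for 0.1 s.
5. the blade bears on the tube's inner edge with more than 1.5 N, 1/2 round (opposite the mark) (x of cutter_tip in the frame of bore above 0.0035 m and y of cutter_tip in the frame of bore between -0.0033 and 0.0033 m and horizontal distance between cutter_tip and bore below 0.0215 m and z of cutter_tip in the frame of bore below -0.001 m and contact force between tool and block above 1.5 N), for 0.1 s.
6. the blade bears on the tube's inner edge with more than 1.5 N, 5/8 round (x of cutter_tip in the frame of bore above 0.0035 m and y of cutter_tip in the frame of bore above 0.0035 m and horizontal distance between cutter_tip and bore below 0.0215 m and z of cutter_tip in the frame of bore below -0.001 m and contact force between tool and block above 1.5 N), for 0.1 s.
7. the blade bears on the tube's inner edge with more than 1.5 N, 3/4 round (x of cutter_tip in the frame of bore between -0.0033 and 0.0033 m and y of cutter_tip in the frame of bore above 0.0035 m and horizontal distance between cutter_tip and bore below 0.0215 m and z of cutter_tip in the frame of bore below -0.001 m and contact force between tool and block above 1.5 N), for 0.1 s.
8. the blade bears on the tube's inner edge with more than 1.5 N, 7/8 round (x of cutter_tip in the frame of bore below -0.0035 m and y of cutter_tip in the frame of bore above 0.0055 m and horizontal distance between cutter_tip and bore below 0.0215 m and z of cutter_tip in the frame of bore below -0.001 m and contact force between tool and block above 1.5 N), for 0.1 s.
9. the blade bears on the tube's inner edge with more than 1.5 N, back at the red mark (all of step 1), for 0.1 s.
At the end, for the whole second after the job is handed in: the tool stands upright (within 0.08 rad) and still in its stand, its flange on the stand's top (origin 62 to 68 mm above the stand's origin) and its axis within 8 mm of the stand's, released (horizontal distance between tool and stand below 0.008 m and z of tool in the frame of stand between 0.062 and 0.068 m and angle between tool's own z axis and vertical below 0.08 rad and linear speed of tool below 0.02 m/s); the robot touches nothing.
It fails at once if the tool presses on the tube or its block with more than 10 N (contact force between tool and block above 10 N).
It fails at once if the blade loses contact inside the tube anywhere but in the middle or on the side of the red mark (horizontal distance between cutter_tip and bore below 0.0215 m and z of cutter_tip in the frame of bore below -0.002 m and contact force between tool and block below 0.05 N and not (x of cutter_tip in the frame of bore below 0.004 m and y of cutter_tip in the frame of bore between -0.011 and 0.011 m)).
It fails at once if a bystander (vial, stopper or dish) is moved more than 15 mm or knocked over (distance of any of vial_1, rubber_stopper, petri_dish from where it was at the start of the episode above 0.015 m or angle between any of vial_1, rubber_stopper, petri_dish's own z axis and vertical above 0.4 rad).
It fails at once if the tool is tipped more than 0.4 rad from upright (angle between tool's own z axis and vertical above 0.4 rad).
It also fails if it takes over 72 s, if anything falls off the work surface, if the arm or the gripper's body presses on something with over 40 N, if the wrist force passes 120 N, or if a joint passes its speed limit or range.

## Working session

There is one attempt and no reset: what is moved stays moved. The work goes in short steps, each a Python script; the robot and the scene stay as the last script left them, time stands still between calls to the robot, and variables do not carry over. Pictures are saved under pics/ and viewed, at most 10 in all, crops included, and the job is handed in when it is done.

```bash
mkdir -p pics; python3 - <<'E'
from plant import r
import cv2,pickle
d={}
for n in("side","top","wrist"):
    f=r.grab_frame(n);d[n]=f
    cv2.imwrite(f"pics/{n}0.png",f["color"][:,:,::-1])
    print(n,{k:v.round(3).tolist() for k,v in f.items() if k!="color"})
pickle.dump(d,open("f0.pkl","wb"))
print(r.current_eef_pos(),r.current_tcp_rot(),r.current_time(),r.current_force())
E
```

```text
side {'camera_matrix': [[471.783, 0.0, 271.871], [0.0, 471.783, 209.362], [0.0, 0.0, 1.0]], 'R': [[0.996, -0.085, -0.01], [-0.047, -0.446, -0.894], [0.071, 0.891, -0.449]], 't': [-555.873, 101.263, 895.831]}
top {'camera_matrix': [[513.27, 0.0, 279.762], [0.0, 513.27, 214.786], [0.0, 0.0, 1.0]], 'R': [[0.025, -1.0, -0.003], [-0.991, -0.024, -0.129], [0.129, 0.007, -0.992]], 't': [-42.649, 573.185, 1145.556]}
wrist {'camera_matrix': [[325.192, 0.0, 279.99], [0.0, 325.192, 208.618], [0.0, 0.0, 1.0]], 'tool_from_camera': [[0.001, -0.954, -0.3, 76.763], [1.0, 0.001, -0.0, -0.659], [0.0, -0.3, 0.954, 30.002], [0.0, 0.0, 0.0, 1.0]]}
[ 155.12442254 -605.43149032  404.27765768] [-3.11615235e+00 -3.92703828e-01 -6.11171278e-05] 0.15 [-0.54636488  0.78471027 -0.3318011 ]
```

View pics/top0.png

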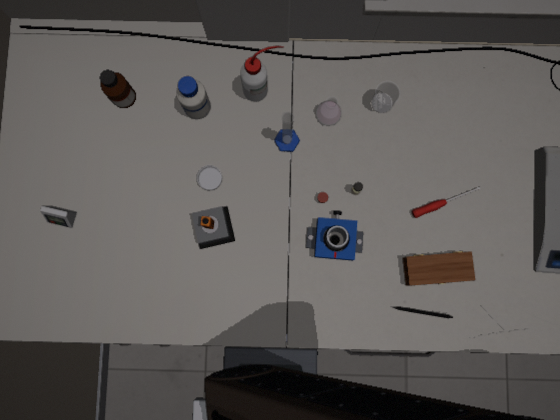

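View pics/side0.png

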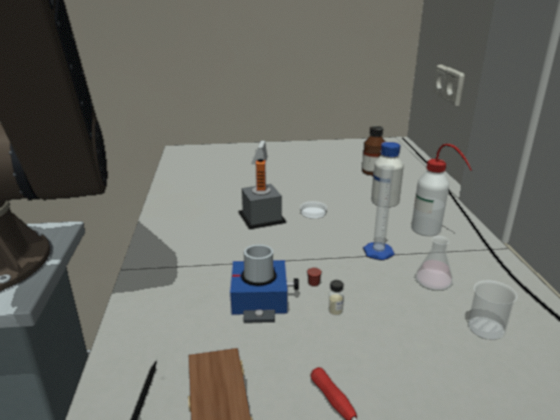

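```bash
python3 - <<'E'
import cv2,pickle,numpy as np
d=pickle.load(open("f0.pkl","rb"))
def crop(n,u,v,w=66,h=50,s=6):
    c=d[n]["color"][v:v+h,u:u+w,::-1]
    c=cv2.convertScaleAbs(cv2.resize(c,None,fx=s,fy=s,interpolation=cv2.INTER_CUBIC),alpha=1.6)
    for k in range(0,w,10): cv2.putText(c,str(u+k),(k*s,8),0,.3,(0,255,255));cv2.line(c,(k*s,10),(k*s,16),(0,255,255))
    for k in range(0,h,10): cv2.putText(c,str(v+k),(0,k*s+4),0,.3,(0,255,0));cv2.line(c,(20,k*s),(26,k*s),(0,255,0))
    return c
a=np.vstack([np.hstack([crop("top",183,203),crop("top",304,213)]),np.hstack([crop("side",228,185,66,50),crop("side",227,245,66,50)])])
cv2.imwrite("pics/c1.png",a);print(a.shape)
E
```

```text
(600, 792, 3)
```

View pics/c1.png

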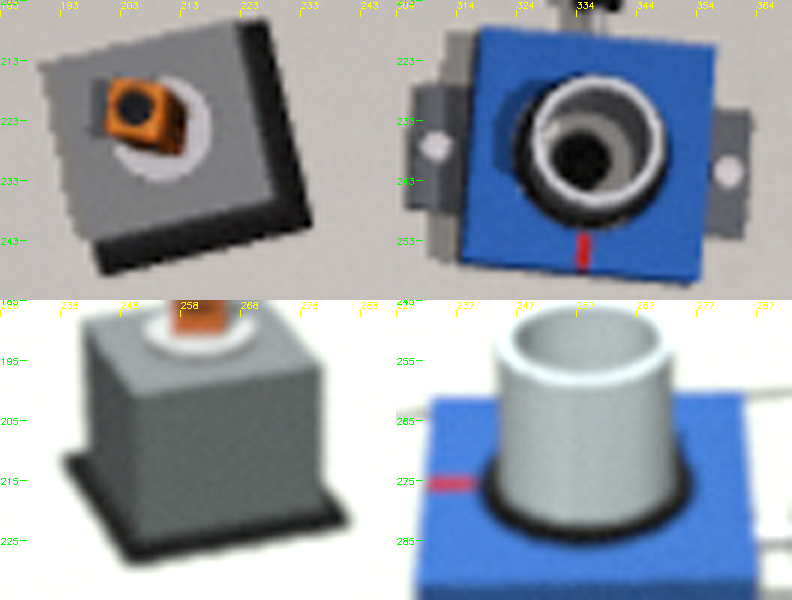

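```bash
cat > h.py <<'E'
import numpy as np,pickle,cv2
from scipy.spatial.transform import Rotation as Ro
def ray(f,uv):
    K=f["camera_matrix"];d=np.array([(uv[0]-K[0,2])/K[0,0],(uv[1]-K[1,2])/K[1,1],1])
    return -f["R"].T@f["t"],f["R"].T@d
def wray(f,uv,p,rv):
    K=f["camera_matrix"];T=f["tool_from_camera"];q=np.array([uv[0]-K[0,2],uv[1]-K[1,2]]);n=np.hypot(*q);a=n/K[0,0]
    d=np.r_[np.sin(a)*q/n,np.cos(a)];R=Ro.from_rotvec(rv).as_matrix()
    return np.array(p)+R@T[:3,3],R@T[:3,:3]@d
def atz(od,z): o,d=od;return (o+d*(z-o[2])/d[2])[:2]
def wproj(f,X,p,rv):
    K=f["camera_matrix"];T=f["tool_from_camera"];R=Ro.from_rotvec(rv).as_matrix()
    c=T[:3,:3].T@(R.T@(np.array(X)-p)-T[:3,3]);n=np.hypot(c[0],c[1]);a=np.arctan2(n,c[2])
    return K[:2,2]+K[0,0]*a*c[:2]/n
E
python3 - <<'E'
from h import *
d=pickle.load(open("f0.pkl","rb"))
t,s=d["top"],d["side"]
def sh(n,P): print(n,np.round(P,1).tolist())
S=np.array([atz(ray(t,p),65) for p in [(189.7,213.8),(222.7,206.7),(229.2,236),(196.7,243)]]);sh("stand",S);sh("c",S.mean(0))
B=np.array([atz(ray(t,p),45) for p in [(318,217.5),(357.5,220.5),(354.3,260.5),(314.7,256.7)]]);sh("block",B);sh("c",B.mean(0))
for q in (S,B): e=q[1]-q[0];e2=q[2]-q[3];sh("ang",np.degrees([np.arctan2(e[1],e[0]),np.arctan2(e2[1],e2[0])]))
sh("mark",atz(ray(t,(335.2,254.8)),45));sh("rim",atz(ray(t,(337.5,236.5)),90));sh("rim side",atz(ray(s,(258.5,252.5)),90))
sh("stand side",[atz(ray(s,p),65) for p in [(250.2,200.8),(281.7,195.3),(241.7,188.3)]])
E
```

```text
stand [[567.7, 174.1], [585.6, 100.5], [519.8, 83.3], [502.3, 155.4]]
c [543.9, 128.3]
block [[568.9, -116.0], [564.2, -206.3], [473.0, -199.5], [479.3, -109.9]]
c [521.4, -157.9]
ang [-76.3, -76.4]
ang [-93.0, -94.0]
mark [484.8, -156.2]
rim [522.4, -156.2]
rim side [523.7, -162.3]
stand side [[520.5, 81.1], [588.1, 101.0], [504.8, 146.5]]
```

```bash
python3 - <<'E'
from plant import r
from h import *
d={}
for n,p in (("blk",[521.4,-158,360]),("std",[544,128,360])):
    r.move_ptp(p,[np.pi,0,0]);r.wait(.2)
    P=r.current_eef_pos(),r.current_tcp_rot();f=r.grab_frame("wrist");d[n]=(f,)+P
    print(n,P,r.current_time())
pickle.dump(d,open("f1.pkl","wb"))
a=np.hstack([cv2.resize(d[n][0]["color"][60:360,180:380,::-1],None,fx=2,fy=2,interpolation=cv2.INTER_CUBIC) for n in d])
cv2.imwrite("pics/w1.png",cv2.convertScaleAbs(a,alpha=1.5))
fs=np.array([r.current_force() for _ in range(5)]);print(fs.round(2),r.current_time())
E
```

```text
blk (array([ 521.28751937, -158.53057368,  360.01311018]), array([ 3.14154283e+00, -1.29231372e-03,  4.77949443e-05])) 2.4833
std (array([544.24835322, 126.88638301, 359.99969658]), array([ 3.14154497e+00, -2.60447043e-03,  2.66761921e-05])) 3.8417
[[ 0.46 -0.21  0.96]
 [ 0.46 -0.21  0.96]
 [ 0.46 -0.21  0.96]
 [ 0.46 -0.21  0.96]
 [ 0.46 -0.21  0.96]] 3.8417
```

View pics/w1.png

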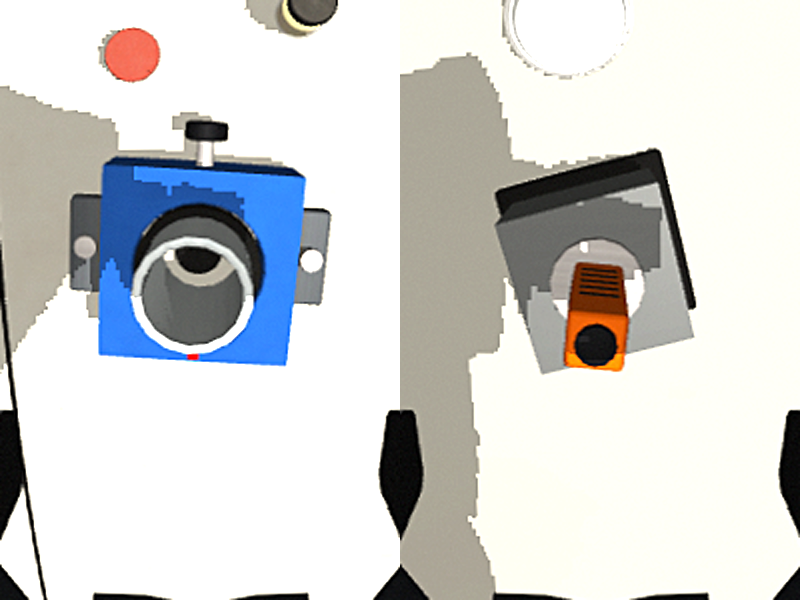

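```bash
python3 - <<'E'
from plant import r
from h import *
d=pickle.load(open("f1.pkl","rb"))
def W(n,x,y,z): 
    f,p,rv=d[n];return atz(wray(f,((x-(400 if n=="std" else 0))/2+180,y/2+60),p,rv),z)
def sh(n,P): print(n,np.round(P,1).tolist())
B=np.array([W("blk",*c,45) for c in [(107,162),(305,178),(286,365),(99,355)]]);sh("B",B);sh("c",B.mean(0))
sh("mark",W("blk",194,357,45));sh("rim",W("blk",195,295,90))
sh("rim lr tb",[W("blk",*c,90) for c in [(132,295),(258,295),(195,235),(195,355)]])
H=np.array([W("std",*c,135) for c in [(565,365),(624,370),(628,318),(571,312)]]);sh("H",H);sh("c",H.mean(0))
for e in (H[1]-H[0],H[2]-H[3],H[3]-H[0],H[2]-H[1]): sh("len,ang",[np.hypot(*e),np.degrees(np.arctan2(e[1],e[0]))])
sh("knob",W("std",596,345,139))
S=np.array([W("std",*c,65) for c in [(500,225),(658,183),(693,336),(543,374)]]);sh("S",S);sh("c",S.mean(0))
sh("flange lr",[W("std",550,285,70),W("std",646,285,70)])
fs=[]
for i in range(10): r.wait(.02);fs.append(r.current_force())
fs=np.array(fs);print(fs.mean(0),fs.std(0),r.current_eef_pos())
E
```

```text
B [[570.5, -117.0], [563.5, -204.4], [474.1, -199.1], [479.2, -109.6]]
c [521.8, -157.5]
mark [478.4, -155.0]
rim [523.2, -155.9]
rim lr tb [[523.2, -131.5], [523.2, -180.4], [546.9, -156.0], [498.1, -155.9]]
H [[536.3, 139.0], [534.5, 119.7], [552.5, 118.6], [554.5, 136.7]]
c [544.4, 128.5]
len,ang [19.4, -95.3]
len,ang [18.2, -96.4]
len,ang [18.4, -7.0]
len,ang [18.1, -3.4]
knob [544.9, 128.8]
S [[569.1, 169.3], [586.5, 103.7], [519.5, 86.8], [501.4, 153.1]]
c [544.1, 128.2]
flange lr [[544.3, 148.4], [544.3, 108.3]]
[ 0.00391196 -0.15981673  0.11876956] [0.4614078  0.32149047 0.32317154] [544.09221462 127.57381456 359.98008438]
```

```bash
cat >> h.py <<'E'
PSI=np.radians(-5.5)
ROT=(Ro.from_euler('z',PSI)*Ro.from_rotvec([np.pi,0,0])).as_rotvec()
C=np.array([521.6,-157.7]); BX=np.radians(-3.3)
def force(r,n=6):
    a=[]
    for _ in range(n): r.wait(.02);a.append(r.current_force())
    return np.mean(a,0)
E
python3 - <<'E'
from plant import r
from h import *
r.set_gripper(45,50)
r.move_ptp([544.4,128.4,330],ROT)
r.move_l([544.4,128.4,260],velocity=80);r.wait(.3)
print(r.current_eef_pos(),r.current_time())
r.set_gripper(0,50);r.wait(.2)
print(r.current_gripper_width(),r.current_grasp_force(),force(r),r.current_time())
r.move_l([544.4,128.4,385],velocity=90);r.wait(.2)
print(r.current_eef_pos(),force(r,10),r.current_torque(),r.current_time())
P=r.current_eef_pos(),r.current_tcp_rot()
w=r.grab_frame("wrist");s=r.grab_frame("side")
pickle.dump((w,P,s),open("f2.pkl","wb"))
a=cv2.resize(w["color"][140:420,180:380,::-1],None,fx=2,fy=2,interpolation=cv2.INTER_CUBIC)
b=cv2.resize(s["color"][60:200,200:300,::-1],None,fx=4,fy=4,interpolation=cv2.INTER_CUBIC)
cv2.imwrite("pics/g.png",np.hstack([a,b]))
E
```

```text
[544.41476301 128.41810712 260.29681305] 6.0583
19.40852518496804 49.20536935329437 [-0.7015434   0.55021131  4.90896485] 6.7
[544.42514678 128.40464481 384.68223071] [-0.00272531  0.0036957  -1.34750802] [-0.02792353  0.00702946  0.00727409] 8.6083
```

View pics/g.png

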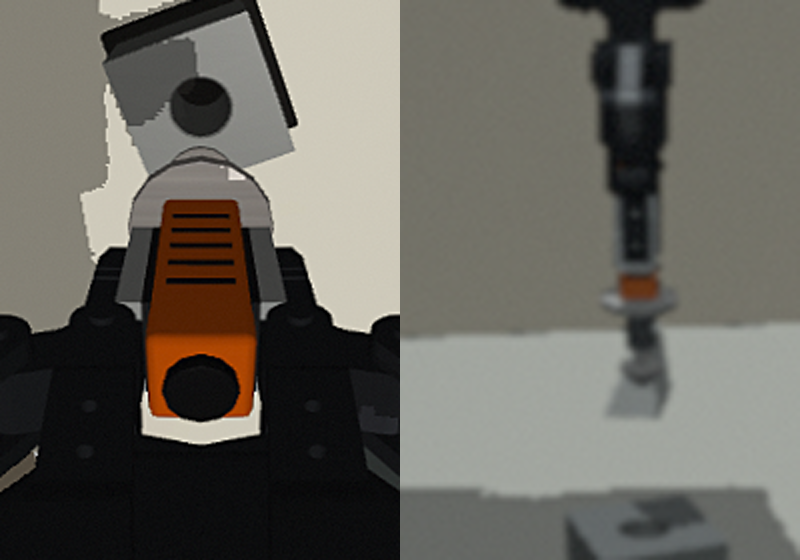

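```bash
cat >> h.py <<'E'
CR=C+[1.3,1.7]; RAD=13.0; TARE=np.array([0,0,-1.35])
def tip(k): # k radians round from the mark, ccw
    a=np.pi+BX+k;return CR+RAD*np.array([np.cos(a),np.sin(a)])
E
python3 - <<'E'
from plant import r
from h import *
p=tip(0)
r.move_l([*p,385],velocity=250);r.move_l([*p,333],velocity=80);r.wait(.2)
print(r.current_eef_pos(),r.current_time());t=force(r,10);print("tare",t)
print(r.move_l([*p,314],velocity=8,guard=2.2),r.current_eef_pos(),r.current_time())
f=force(r);print(f-t)
for i in range(2):
    q=r.current_eef_pos();a=r.current_time();r.move_l([*p,q[2]-.6],velocity=8);b=r.current_time();f=force(r)-t
    print(b-a,r.current_eef_pos(),f.round(2),np.linalg.norm(f).round(2))
np.save("tare.npy",t)
E
```

```text
[ 509.95837033 -155.25618436  333.46852957] 11.0
tare [-0.0221788 -0.1538226 -1.3428294]
True [ 510.15384639 -155.30110452  320.49137772] 12.6417
[1.44077715 0.13015652 2.35052071]
0.25 [ 510.04008205 -155.30120131  319.97625793] [2.41 0.02 2.26] 3.31
0.25 [ 509.99842535 -155.30100669  319.44280749] [ 2.85 -0.27  3.61] 4.61
```

```bash
cat > run.py <<'E'
import sys
from plant import r
from h import *
t=np.load("tare.npy");n0,n1,z=int(sys.argv[1]),int(sys.argv[2]),float(sys.argv[3])
N=80;s=(CR-C)/55
def ff(i): return -s@(tip(2*np.pi*i/N)-CR)*20/RAD
for i in range(n0,n1+1):
    z+=ff(i)-ff(i-1)
    r.move_l([*tip(2*np.pi*i/N),z],velocity=8)
    f=force(r,6)-t;F=np.linalg.norm(f)
    dz=np.clip((F-5)*.59*.45,-.5,.8)
    z+=dz
    print(i,f.round(1),round(F,1),round(z,2),round(r.current_time(),1))
    if F>8: r.move_l([*tip(2*np.pi*i/N),z],velocity=8);print("high")
    if F<2: r.move_l([*tip(2*np.pi*i/N),z],velocity=8);print("low")
E
python3 run.py 1 16 319.35
```

```text
1 [3.4 0.3 3.4] 4.8 319.36 13.8
2 [3.4 0.6 3.8] 5.1 319.44 14.2
3 [3.2 1.9 3.7] 5.2 319.54 14.6
4 [2.9 2.  3.8] 5.1 319.62 14.9
5 [2.7 3.  4.1] 5.8 319.86 15.3
6 [2.7 2.6 4.1] 5.6 320.06 15.7
7 [2.7 2.5 4.1] 5.5 320.21 16.1
8 [3.2 2.5 3.8] 5.6 320.39 16.5
9 [2.5 2.2 3.5] 4.8 320.36 16.8
10 [2.5 2.2 3.5] 4.8 320.32 17.2
11 [1.9 3.1 3.6] 5.1 320.35 17.6
12 [1.1 3.8 3.7] 5.4 320.47 18.0
13 [1.  4.4 3.5] 5.7 320.67 18.3
14 [0.8 4.1 3.4] 5.4 320.76 18.7
15 [1.  3.8 3.8] 5.4 320.86 19.1
16 [1.2 3.9 3.8] 5.6 321.0 19.5
```

Force tracking is steady; I'll continue the lap.

```bash
python3 run.py 17 48 321.0
```

```text
17 [1.  3.9 3.5] 5.3 321.07 19.9
18 [0.8 3.3 3. ] 4.6 320.93 20.2
19 [1.  3.6 3.3] 5.0 320.9 20.6
20 [-0.3  3.4  3.2] 4.7 320.79 21.0
21 [-0.8  3.9  3.5] 5.3 320.83 21.4
22 [-1.4  4.1  3.1] 5.3 320.88 21.7
23 [-1.3  3.8  3.4] 5.3 320.91 22.1
24 [-1.   4.   3.8] 5.6 321.02 22.5
25 [-1.   3.4  3.7] 5.1 321.01 22.9
26 [-1.1  3.7  3.1] 4.9 320.92 23.2
27 [-0.9  3.3  3. ] 4.6 320.75 23.6
28 [-1.1  3.   3.1] 4.5 320.55 24.0
29 [-2.3  2.6  3.4] 4.8 320.45 24.4
30 [-2.7  2.2  3.2] 4.8 320.33 24.7
31 [-2.8  2.3  3.3] 5.0 320.26 25.1
32 [-3.1  3.1  3.4] 5.5 320.34 25.5
33 [-2.5  2.3  3. ] 4.5 320.15 25.9
34 [-2.4  2.4  3.1] 4.6 319.99 26.2
35 [-2.2  2.6  3.3] 4.7 319.86 26.6
36 [-2.4  2.1  3.1] 4.5 319.67 27.0
37 [-2.5  1.1  3.1] 4.1 319.38 27.4
38 [-2.8  0.2  3.4] 4.5 319.18 27.8
39 [-3.4  0.4  3.4] 4.8 319.08 28.1
40 [-3.3  0.3  3.7] 4.9 319.01 28.5
41 [-3.3  0.8  3.7] 5.0 318.97 28.9
42 [-3.1  0.3  3.3] 4.6 318.81 29.3
43 [-3.1  0.2  3.4] 4.6 318.67 29.6
44 [-2.5  0.4  3.3] 4.1 318.4 30.0
45 [-2.7 -0.7  3.2] 4.2 318.16 30.4
46 [-2.5 -1.4  3.4] 4.5 317.99 30.8
47 [-2.8 -2.2  3.7] 5.2 318.0 31.2
48 [-2.7 -1.9  3.9] 5.1 318.0 31.6
```

```bash
python3 run.py 49 81 318.0
```

```text
49 [-2.7 -1.3  3.7] 4.8 317.92 31.9
50 [-2.4 -1.8  3.4] 4.5 317.78 32.3
51 [-2.1 -1.7  3.2] 4.2 317.55 32.7
52 [-1.9 -2.1  3.7] 4.7 317.46 33.1
53 [-1.4 -3.   3.6] 4.9 317.44 33.4
54 [-0.6 -3.7  3.8] 5.3 317.53 33.8
55 [-1.1 -3.1  3.7] 5.0 317.54 34.2
56 [-0.8 -3.8  3.6] 5.3 317.63 34.6
57 [-0.9 -3.7  3.4] 5.1 317.67 34.9
58 [-0.8 -3.1  3.4] 4.7 317.61 35.3
59 [-0.9 -2.7  3.4] 4.4 317.49 35.7
60 [ 0.5 -3.3  3.1] 4.6 317.41 36.1
61 [ 1.6 -3.2  3.6] 5.1 317.47 36.4
62 [ 1.8 -3.8  3.4] 5.4 317.62 36.8
63 [ 1.1 -3.8  3.6] 5.3 317.75 37.2
64 [ 1.3 -3.6  3.4] 5.2 317.84 37.6
65 [ 1.6 -3.4  3.2] 5.0 317.88 37.9
66 [ 1.5 -3.4  3. ] 4.8 317.88 38.3
67 [ 1.7 -2.6  3. ] 4.3 317.75 38.7
68 [ 3.1 -1.9  3.5] 5.0 317.81 39.1
69 [ 3.4 -1.5  3.6] 5.2 317.91 39.4
70 [ 3.7 -2.5  3.8] 5.9 318.2 39.8
71 [ 3.4 -2.1  3.4] 5.3 318.33 40.2
72 [ 3.4 -2.4  3.4] 5.4 318.49 40.6
73 [ 3.6 -1.8  3.4] 5.2 318.61 41.0
74 [ 2.7 -1.8  3.5] 4.8 318.61 41.3
75 [ 3.4 -0.7  3.7] 5.1 318.69 41.7
76 [3.6 0.2 3.6] 5.1 318.77 42.1
77 [3.6 0.5 3.7] 5.2 318.88 42.5
78 [3.8 0.2 3.4] 5.1 318.96 42.8
79 [3.4 0.  3.8] 5.1 319.04 43.2
80 [3.8 0.3 3.5] 5.2 319.14 43.6
81 [4.  0.1 4. ] 5.7 319.38 44.0
```

```bash
python3 - <<'E'
from plant import r
from h import *
q=r.current_eef_pos()
r.move_l([q[0],q[1],385],velocity=70)
x=[544.4,128.4]
r.move_l([*x,385],velocity=200);r.wait(.4);print(r.current_eef_pos(),r.current_time())
print(r.move_l([*x,266],velocity=50,guard=6),r.current_eef_pos(),r.current_time())
print(r.move_l([*x,256],velocity=8,guard=4),r.current_eef_pos(),r.current_time(),force(r))
s=r.grab_frame("side");cv2.imwrite("pics/s3.png",cv2.resize(s["color"][110:260,180:330,::-1],None,fx=4,fy=4,interpolation=cv2.INTER_CUBIC))
E
```

```text
[544.43648263 128.20185572 385.03625478] 47.025
False [544.41051121 128.40568151 266.1453226 ] 49.5583
True [544.3990539  128.4114242  260.14726319] 50.3333 [-0.89449284  0.18340898  5.28978827]
```

View pics/s3.png

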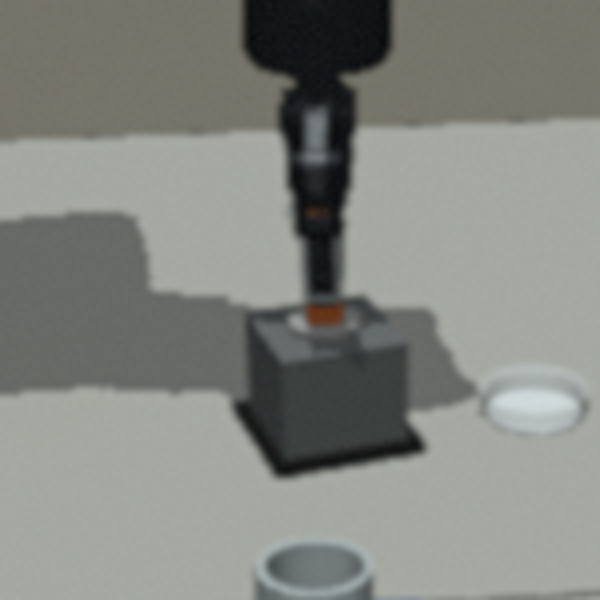

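The side view shows the flange flat on the stand's top around (325,320), so the tool is seated. Next I release it and retreat.

```bash
python3 - <<'E'
from plant import r
from h import *
r.set_gripper(50);r.wait(.2)
r.move_l([544.4,128.4,385],velocity=90);r.wait(.3)
w=r.grab_frame("wrist");cv2.imwrite("pics/w4.png",w["color"][:,:,::-1]);print(r.current_time(),force(r))
E
```

```text
52.975 [-0.20364773 -0.06907024 -0.16450253]
```

View pics/w4.png

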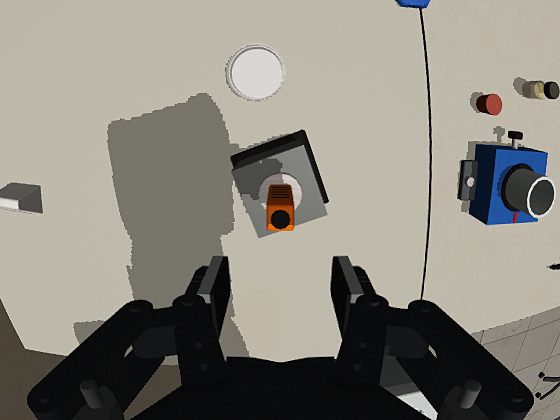

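The tool stands upright in its stand around (280,205), the gripper is clear, and the bystanders are in place.

```bash
python3 -c "
from plant import r
print(r.close_job())"
```

```text
the job is handed in; nothing more can be done
None
```

The job is handed in with no verdict shown: the blade ran once counter-clockwise round the edge and back to the mark at a measured 4.1–5.9 N, the tool is back home in its stand and released at about 53 s, and the vial, stopper and dish were left alone.

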